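# Lock the cam-arm cap onto the litter canister's neck

### The job

Put the two-armed metal cap that stands on the mat over the canister's filler neck, feeling for the neck without ramming or forcing it, then swing both cam arms down together until they hang fully home along the neck and the cap is locked down level. Let go, and leave the cat figurine, scoop and dustpan as they are.

Things in the scene. Friction and masses are not known exactly. Their poses are not given: they have to be found in the camera images.
- canister: Fixed charcoal litter canister, hinged lid shut, 178 x 178 mm, 100 mm high. Origin: centre of its underside, z up. On the lid's middle is a flange with an upright aluminium filler neck that does not give way. The cap's origin over this origin: 165 mm when it stops on top of the lip off the neck, about 144 mm when resting on the neck unlocked, about 140 mm when locked.
- flange (a point): Centre of the flat round flange on the canister's lid, radius 36 mm, at its top, 107 mm over the canister's underside. The neck's axis stands 5.5 mm OFF this centre, in a direction that differs every time and is not measured; it can be seen or felt. Neck: tube of radius 14 mm up to 137 mm over the canister's underside, groove of radius 10 mm from 137 to 157 mm.
- lip_level (a point): On the canister's axis (not the neck's) at the top of the neck's lip. Lip: radius 15 mm, from 157 to 165 mm over the canister's underside, 1.5 mm chamfer on its top edge. On it lies a sprung rubber gasket of radius 9 mm that stands up to 171 mm and gives way at 3 N, then 1.5 N more per mm, at most 5.5 mm.
- cap: Loose aluminium cap with two steel cam arms, 0.17 to 0.27 kg, upright on the mat. Origin: centre of its lower rim; z up, x towards arm A's pivot. Round shell: outer radius 21 mm, bore radius 16.5 mm, open below, 27 mm deep, flat top at 32 mm. When the bore is held over the neck off its axis, the lip meets the rim on the side towards the neck's axis.
- cap_block (a point): Middle of the top face of the cap's grip block, 50 mm over the cap's origin. The block is 34 mm long along the cap's x, 20 mm wide in its y and rises from 31 to 50 mm: pinch it across y.
- pivot_a (a point): Pivot of arm A, at x 22, y 0, z 13.5 mm in the cap's frame, turning about a line parallel to the cap's y. The arm is 12 mm wide and reaches 35 mm from its pivot; hanging down, its outside is 9.5 mm outside the pivot and its end 22 mm below the cap's origin. It stays where it is left; turning it takes 2 to 3 N at its end, up to about 15 N over the last 35 degrees, where the cam draws the cap down.
- pivot_b (a point): Pivot of arm B, at x -22, y 0, z 13.5 mm in the cap's frame; arm A's mirror image. Level arms reach about 56 mm either side of the cap's axis: fingers about 76 mm apart, astride the cap along x, press both down from above until the ends slip between them, then squeeze them home, following the ends down, or friction drags the cap up and jams it. Both down, 63 mm over their outsides.
- cap_arm_a (a joint): Angle of arm A (rad): 0 hanging straight down, locked; 1.57 level, standing out to the cap's +x; starts near level.
- cap_arm_b (a joint): Angle of arm B (rad): 0 hanging straight down, locked; 1.57 level, standing out to the cap's -x; starts near level.
- mat: Fixed grey silicone mat, 220 x 220 mm, 4 mm thick; origin at the centre of its underside.
- cat: Loose white ceramic sitting cat, about 115 mm high, 70 mm across, origin at the centre of its underside; fragile.
- scoop: Loose coral plastic scoop, about 185 mm long in its x, 60 mm wide, 32 mm high; origin under the middle.
- dustpan: Loose stainless steel dustpan, 130 x 190 mm tray with a 100 mm handle towards its +x, 35 mm high; origin under the middle of the tray.
There are look-alikes about, which are no part of the job. Of the things like the cap, leave any that is turquoise; of the rest the larger one is meant.

How it is judged (in metres and radians):
On the way:
1. the cap sits over the neck with both arms still open (z of cap in the frame of canister below 0.15 m and horizontal distance between cap and canister below 0.012 m and angle between cap's own z axis and vertical below 0.2 rad and value of joint each of cap_arm_a, cap_arm_b above 0.9 rad), for 0.2 s.
At the end, for the whole second after the job is handed in: The cap is on the neck, upright within 0.08 rad, its origin 136 to 142 mm over the canister's underside and within 12 mm of the canister's axis, both arms within 0.15 rad of straight down, at rest and released (z of cap in the frame of canister between 0.136 and 0.142 m and horizontal distance between cap and canister below 0.012 m and angle between cap's own z axis and vertical below 0.08 rad and value of joint each of cap_arm_a, cap_arm_b below 0.15 rad and linear speed of cap below 0.01 m/s); the robot touches nothing.
It fails at once if cap rammed or forced: more than 60 N between cap and canister (contact force between cap and canister above 60 N).
It fails at once if one arm swung down (below 0.4 rad) while the other is still up (above 1.0 rad) ((value of joint cap_arm_a below 0.4 rad and value of joint cap_arm_b above 1 rad) or (value of joint cap_arm_b below 0.4 rad and value of joint cap_arm_a above 1 rad)).
It fails at once if cat figurine moved more than 15 mm or tipped (distance of cat from where it was at the start of the episode above 0.015 m or angle between cat's own z axis and vertical above 0.2 rad).
It fails at once if scoop or dustpan moved more than 20 mm (distance of any of scoop, dustpan from where it was at the start of the episode above 0.02 m).
It also fails if it takes over 72 s, if anything falls off the work surface, if the arm or the gripper's body presses on something with over 40 N, if the wrist force passes 120 N, or if a joint passes its speed limit or range.

### The arm

A 6-joint arm with a two-finger parallel gripper is mounted at the origin on the work surface. World frame = base frame: x ahead of the robot, y to its left, z up, the work surface at z = 0. Lengths are in mm, angles in rad, forces in N, time in s.
With the tool pointing down it reaches from about 400 to 825 mm from the base axis. Payload 7 kg.
Tool frame: the origin (TCP) lies at the very end of the fingers, on their centre line; the grasp point (between the pads) lies 19 mm behind it; z points along the fingers, y is the line along which they close (so a half turn about z gives the same grasp; the last joint's range is limited). The gripper opens to 88 mm and grips with 3 to 60 N. Pads are 19 mm wide; open, the fingers measure 130 mm over their backs; the gripper's body (78 mm by 193 mm) begins 47 mm behind the grasp point.
Start: joints at [-0.896, 0.359, 0.012, 0, -1.224, -0.288], TCP at [254.6, -625.119, 226.561] pointing down, gripper open.
Joint ranges: [-3.07, 3.07], [-1.43, 2.12], [-1.02, 1.25], [-3.03, 1.67], [-3.05, -0], [-3.03, 3.03]. Speed limits (rad/s): [2.39, 2.39, 3.01, 3.14, 3.14, 3.14].

### API

Orientations are given as a unit quaternion [x, y, z, w].
In Python, from plant import bot gives the robot as it stands. Calls block until the motion is done:
- bot.move_ptp(position, orientation): joint-space move of the TCP to a pose.
- bot.line_to(position, velocity=150, ori=None): straight line of the TCP; ori=None keeps the orientation; velocity is the mean speed in mm/s.
- bot.move_joints(angles): joint-space move.
- bot.move_gripper(opening, force=None): finger opening in mm; force is the grip in N (None keeps the last); returns when the fingers have stopped.
- bot.pause(seconds).
- bot.solve_ik(position, orientation): joint angles nearest the present ones, or None.
- bot.read_state(): the state.
- bot.camera(name): name is "scene" or "side" or "wrist"; returns the picture (480x640x3 uint8, red, green, blue); there is no depth.
- bot.get_calibration(name): a dict with "fx", "fy", "cx", "cy" (pixels), "view" (4x4, takes a point from world to camera coordinates); the wrist camera has in their place "T_tool_cam" (4x4, takes a point from camera to tool coordinates, whose origin is the TCP and whose axes are the flange's). Camera axes: x right, y up, looking along -z (the intrinsics and any distortion apply to the point x, -y, -z); pixel columns grow to the right and rows downward; lengths in mm; the calibration is good to about 2 mm. The wrist camera is an equidistant fisheye: a pixel r from the principal point sees the ray r / f radians off the axis. A picture is of the moment at which its call begins: read the wrist's pose just before it. get_calibration takes no time and is no camera call.
A pose or a line that the arm cannot do raises bot.Unreachable and nothing moves.
- bot.close_job(): hands the job in; it is judged then, once.
The state is a dict: "t": time; "joint_pos": joint angles; "qvel": joint speeds; "tau": joint torques, N m; "tcp_pos": TCP position; "eef_rot": TCP orientation; "contact_force": force on the tool from outside, world axes, zero at the start; "moment": the same for the moment, N m; "width": finger opening in mm; "finger_force": force on a finger pad.
Only numpy, scipy, OpenCV 4.12 (cv2) and the standard library are available. Lean on these libraries where they do the work, as an engineer would, in place of code of your own. Each camera call takes 0.05 s, during which the arm holds its last target. There are 200 camera calls.

## Working session

There is one attempt and no reset: what is moved stays moved. The work goes in short steps, each a Python script; the robot and the scene stay as the last script left them, time stands still between calls to the robot, and variables do not carry over. Pictures are saved under pics/ and viewed, at most 10 in all, crops included, and the job is handed in when it is done.

```bash
mkdir -p pics; ls; python3 - <<'E'
from plant import bot
import cv2,numpy as np
s=bot.read_state();print(s)
ims=[]
for n in("scene","side"):
    im=bot.camera(n);cv2.imwrite(f"pics/{n}0.png",im[...,::-1]);c=bot.get_calibration(n);print(n,{k:np.round(v,3).tolist() if not isinstance(v,str) else v for k,v in c.items()})
c=bot.get_calibration("wrist");print({k:np.round(v,4).tolist() for k,v in c.items()})
E
```

```text
pics
{'t': 0.0, 'joint_pos': array([-8.95893050e-01,  3.59385131e-01,  1.10712211e-02, -3.73161473e-04,
       -1.22411658e+00, -2.88088113e-01]), 'qvel': array([-7.92977932e-04,  6.43790692e-04, -6.45591068e-04,  9.85314654e-05,
        1.04375322e-04,  5.82343825e-04]), 'tau': array([ 6.00043259e-04, -5.82719064e+01,  2.93059140e+01,  6.99768886e+00,
        6.81325051e-03, -1.37835950e-04]), 'tcp_pos': array([ 254.42489207, -624.68045579,  225.62506707]), 'eef_rot': array([-1.92141630e-01,  9.81366851e-01,  8.05424984e-04, -2.22912591e-04]), 'contact_force': array([ 0.35406836,  0.71483306, -0.10800013]), 'moment': array([-0.01425684, -0.0018588 , -0.01747078]), 'finger_force': 0.0, 'width': 87.62484834648195}
scene {'fx': 521.739, 'fy': 521.739, 'cx': 312.108, 'cy': 251.466, 'view': [[-0.799, 0.602, -0.014, 521.38], [-0.337, -0.427, 0.839, 83.192], [0.499, 0.675, 0.544, -1772.586], [0.0, 0.0, 0.0, 1.0]]}
side {'fx': 619.051, 'fy': 619.051, 'cx': 314.843, 'cy': 247.755, 'view': [[0.908, -0.42, -0.011, -589.553], [0.249, 0.517, 0.819, -216.44], [-0.338, -0.746, 0.574, -1359.439], [0.0, 0.0, 0.0, 1.0]]}
{'fx': 371.6483, 'fy': 371.6483, 'cx': 322.7246, 'cy': 234.5766, 'T_tool_cam': [[-0.0009, 0.9518, 0.3068, 83.8572], [1.0, 0.001, -0.0001, -0.0325], [-0.0004, 0.3068, -0.9518, -156.956], [0.0, 0.0, 0.0, 1.0]]}
```

View pics/scene0.png

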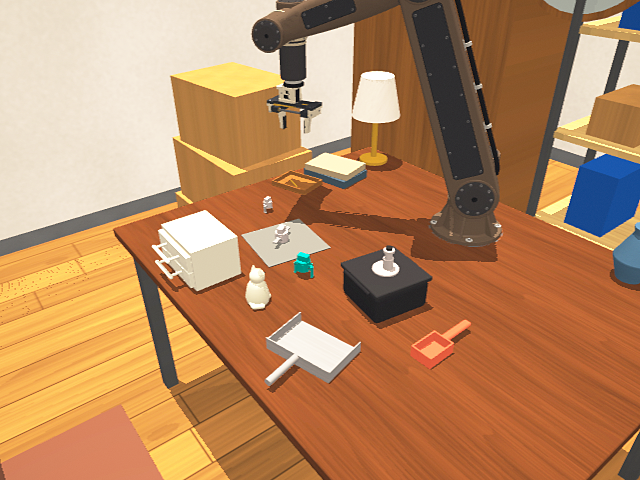

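View pics/side0.png

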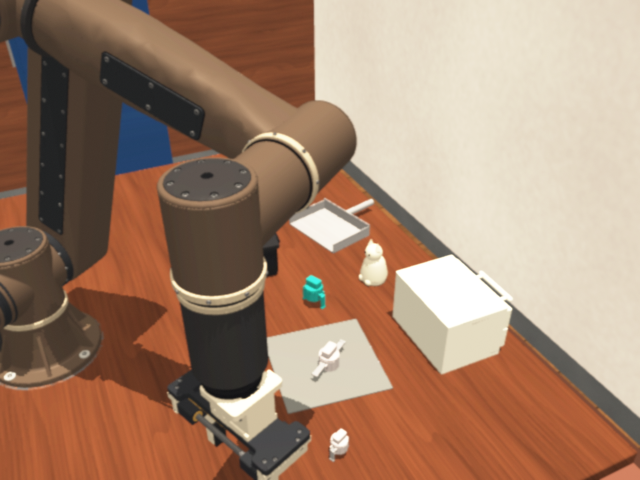

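Candidates in the scene picture: grey cap with two arms on the mat at (282,236), smaller grey one on the bare table at (267,203), and a turquoise one at (304,264). The one on the mat fits: it is not turquoise and is the larger of the other two. I'll triangulate and confirm it with the wrist camera.

```bash
cat > h.py <<'E'
from plant import bot
import numpy as np, cv2
from scipy.spatial.transform import Rotation as R
from scipy.optimize import least_squares
def ray(name,px,state=None):
    c=bot.get_calibration(name); u=np.array([(px[0]-c["cx"])/c["fx"],(px[1]-c["cy"])/c["fy"]])
    if name!="wrist":
        V=np.array(c["view"]); d=np.array([u[0],-u[1],-1]); o=-V[:3,:3].T@V[:3,3]; d=V[:3,:3].T@d
    else:
        r=np.linalg.norm(u); k=np.sin(r)/r if r>1e-9 else 1
        d=np.array([k*u[0],-k*u[1],-np.cos(r)]); T=np.array(c["T_tool_cam"])
        Rt=R.from_quat(state["eef_rot"]).as_matrix()
        o=state["tcp_pos"]+Rt@T[:3,3]; d=Rt@T[:3,:3]@d
    return o,d/np.linalg.norm(d)
def tri(rays):
    A=0;b=0
    for o,d in rays:
        P=np.eye(3)-np.outer(d,d);A=A+P;b=b+P@o
    p=np.linalg.solve(A,b)
    return p,[np.linalg.norm((np.eye(3)-np.outer(d,d))@(p-o)).round(2) for o,d in rays]
def onz(r,z): o,d=r; return o+d*(z-o[2])/d[2]
def proj(name,P,state=None):
    c=bot.get_calibration(name);P=np.asarray(P,float)
    if name!="wrist":
        V=np.array(c["view"]);q=V[:3,:3]@P+V[:3,3];q=q*[1,-1,-1];u=q[:2]/q[2]
    else:
        T=np.array(c["T_tool_cam"]);Rt=R.from_quat(state["eef_rot"]).as_matrix()
        q=T[:3,:3].T@(Rt.T@(P-state["tcp_pos"])-T[:3,3]);q=q*[1,-1,-1]
        r=np.hypot(*q[:2]);u=q[:2]/max(r,1e-9)*np.arctan2(r,q[2])
    return u*[c["fx"],c["fy"]]+[c["cx"],c["cy"]]
def down(a):  # tool pointing down, tool y axis at world angle a
    y=np.array([np.cos(a),np.sin(a),0]);z=np.array([0,0,-1.]);x=np.cross(y,z)
    return R.from_matrix(np.c_[x,y,z]).as_quat()
def shot(fn):
    s=bot.read_state();im=bot.camera("wrist");cv2.imwrite(f"pics/{fn}.png",im[...,::-1]);
    np.savez(f"pics/{fn}.npz",tcp_pos=s["tcp_pos"],eef_rot=s["eef_rot"]);return s,im
def ld(fn): return dict(np.load(f"pics/{fn}.npz"))
E
python3 - <<'E'
from h import *
p,e=tri([ray("scene",(282,234)),ray("side",(330,354))]);print("cap",p,e)
for n,px in(("lip",(389,249)),("flange",(385,268))): print(n,onz(ray("scene",px),165 if n=="lip" else 107))
for n,px in(("turq",(304,266)),("cat",(258,300))): print(n,onz(ray("scene",px),20))
print([onz(ray("scene",q),100)[:2] for q in((343,271),(376,291),(431,271),(392,247))])
print("small",tri([ray("scene",(267,204)),ray("side",(340,442))]))
s=bot.read_state();print(R.from_quat(s["eef_rot"]).as_matrix().round(2).tolist())
E
```

```text
cap [ 540.05335073 -312.50037357   26.26158192] [np.float64(0.22), np.float64(0.22)]
lip [488.57035466 118.71071743 165.        ]
flange [496.14237295 116.82076486 107.        ]
turq [ 586.9160654  -127.21117827   20.        ]
cat [782.02701933 -72.985305    20.        ]
[array([586.3204858 ,  50.95900901]), array([577.13401024, 169.65588092]), array([402.74741646, 195.15529188]), array([400.35301562,  45.79448533])]
small (array([ 461.63127471, -519.83936767,   25.45442683]), [np.float64(2.06), np.float64(2.06)])
[[-0.93, -0.38, -0.0], [-0.38, 0.93, 0.0], [0.0, 0.0, -1.0]]
```

```bash
python3 - <<'E'
from h import *
q=bot.read_state()["eef_rot"]; q=down(np.arctan2(.93,-.38))
for i,(dx,dy) in enumerate(((-45,-30),(40,35))):
    f=bot.move_ptp if i==0 else bot.line_to
    P=[540+dx,-312+dy,200]
    bot.move_ptp(P,q) if i==0 else bot.line_to(P,200)
    s,im=shot(f"w{i}");u=proj("wrist",[540,-312,30],s);print(s["t"],s["tcp_pos"],u)
    x,y=np.clip(u-[100,100],0,[440,280]).astype(int);print(x,y)
    c=cv2.resize(im[y:y+200,x:x+200,::-1],None,fx=2,fy=2,interpolation=cv2.INTER_CUBIC)
    if i==0:a=c
cv2.imwrite("pics/c01.png",np.hstack([a,c]))
E
```

```text
1.4917 [ 494.66522398 -342.75675409  200.08911521] [334.68476354 266.5292236 ]
234 166
2.225 [ 579.62309302 -277.1481204   199.64149365] [302.87427055 157.43604313]
202 57
```

View pics/c01.png

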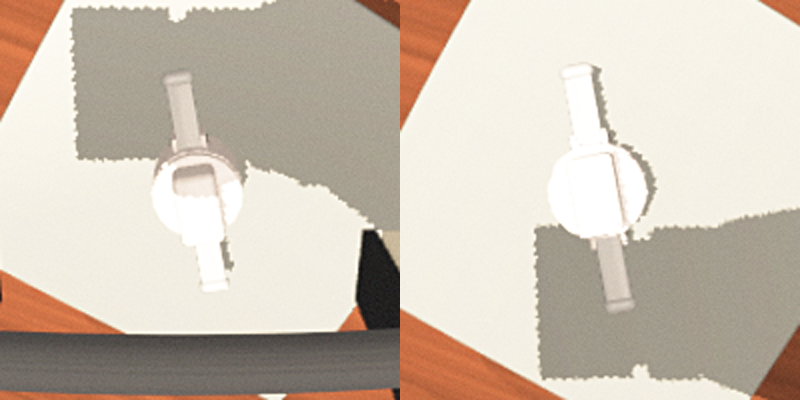

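Confirmed: grey/metal, two level arms, on the mat; block around crop (195,195)/(597,190), arm tips at (178,74)/(214,288) and (576,68)/(620,307).

```bash
python3 - <<'E'
from h import *
a,b=ld("w0"),ld("w1")
r=lambda s,o,c:ray("wrist",(o[0]+c[0]/2,o[1]+c[1]/2),s)
A=(234,166);B=(202,57)
T={}
for n,p,q in(("tipU",(177.5,72),(175,66)),("tipL",(214,290),(221,309)),("shell",(198,190),(197,190)),("blkTL",(175,168),(169,154)),("blkTR",(215,165),(211,153))):
    T[n],e=tri([r(a,A,p),r(b,B,q)]);print(n,T[n].round(1),e)
d=T["tipU"]-T["tipL"];print(d.round(1),np.linalg.norm(d),np.degrees(np.arctan2(d[1],d[0])),(T["tipU"]+T["tipL"])/2)
d=T["blkTR"]-T["blkTL"];print(np.linalg.norm(d),np.degrees(np.arctan2(d[1],d[0])))
E
```

```text
tipU [ 488.3 -345.7   20.3] [np.float64(0.36), np.float64(0.36)]
tipL [ 583.3 -286.1   27.8] [np.float64(0.53), np.float64(0.53)]
shell [ 536.3 -315.5   27.8] [np.float64(0.3), np.float64(0.3)]
blkTL [ 524.9 -331.9   42.8] [np.float64(0.22), np.float64(0.22)]
blkTR [ 518.  -315.4   39.7] [np.float64(0.57), np.float64(0.57)]
[-95.  -59.5  -7.4] 112.38092824199325 -147.92798303476246 [ 535.83209754 -315.91288385   24.05100432]
18.103824585775897 112.75995002629884
```

```bash
python3 - <<'E'
from h import *
c=np.array([536.1,-315.5]);a=np.radians(122)
bot.move_gripper(60)
bot.move_ptp([*c,90],down(a))
bot.line_to([*c,40.5],80)
s=bot.read_state();print(s["t"],s["tcp_pos"],s["contact_force"])
bot.move_gripper(10,40)
s=bot.read_state();print(s["t"],s["width"],s["finger_force"],s["tcp_pos"],s["contact_force"])
bot.line_to([*c,130],120)
s=bot.read_state();print(s["t"],s["width"],s["finger_force"],s["tcp_pos"],s["contact_force"],s["moment"],s["joint_pos"].round(2))
# look poses over neck
F=np.array([495,117])
for ang in(166,76,-14,256):
    print(ang,bot.solve_ik([*F,182],down(np.radians(ang))))
E
```

```text
4.3083 [ 536.44873691 -315.58582005   40.76172057] [-0.82817803 -0.37305782  0.47108803]
5.0417 19.693578442683663 39.99421834945679 [ 536.19428092 -315.55038855   40.55741191] [-0.06438141 -0.26496678  1.09819055]
5.9417 19.53397883532154 39.99247670173645 [ 535.47975871 -315.19800036  129.09258554] [-0.14859047  0.61359917 -2.49293266] [ 0.02427139  0.08681686 -0.03192009] [-0.22  0.35 -0.24 -0.   -0.98 -0.79]
166 [ 0.61875019  0.12008823 -0.41406953  0.         -1.03663857 -0.86309628]
76 [ 0.61875019  0.12008823 -0.41406953  0.         -1.03663857 -2.43389261]
-14 [ 0.61875019  0.12008823 -0.41406953  0.         -1.03663857  2.27849637]
256 [ 0.61875019  0.12008823 -0.41406953  0.         -1.03663857  0.70770004]
```

```bash
python3 - <<'E'
from h import *
N=np.array([492,118]);out=[]
for i,(ang,k,m) in enumerate(((166,-70,45),(166,-85,-50),(256,-70,0))):
    a=np.radians(ang);x=np.array([-np.sin(a),np.cos(a)]);y=np.array([np.cos(a),np.sin(a)])
    P=[*(N+k*x+m*y),270]
    bot.move_ptp(P,down(a));bot.pause(.15)
    s,im=shot(f"n{i}");u=proj("wrist",[492,118,150],s)
    x0,y0=np.clip(u-[65,65],0,[510,350]).astype(int);print(s["t"],s["tcp_pos"],s["width"],x0,y0)
    out.append(cv2.resize(im[y0:y0+130,x0:x0+130,::-1],(390,390),interpolation=cv2.INTER_CUBIC))
cv2.imwrite("pics/n_ab.png",np.hstack(out[:2]));cv2.imwrite("pics/n_c.png",out[2])
E
```

```text
8.025 [465.56236307 196.17980595 269.69214746] 19.432230941069378 197 73
8.6917 [560.60823972 188.24318373 270.09401784] 19.811816788567846 324 53
10.2083 [424.29032371 135.0851892  269.95169904] 19.718284316839206 257 71
```

View pics/n_ab.png

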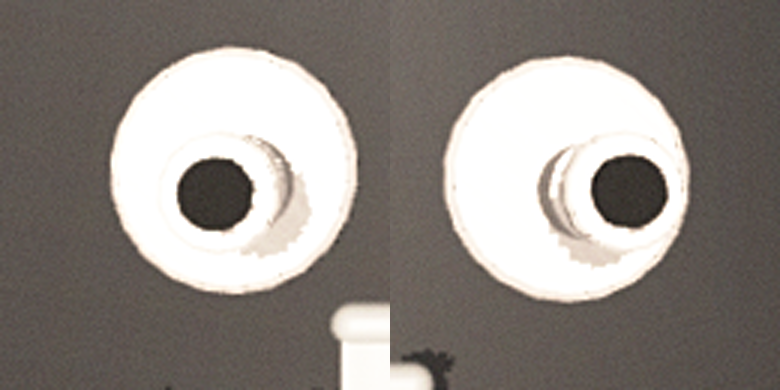

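View pics/n_c.png

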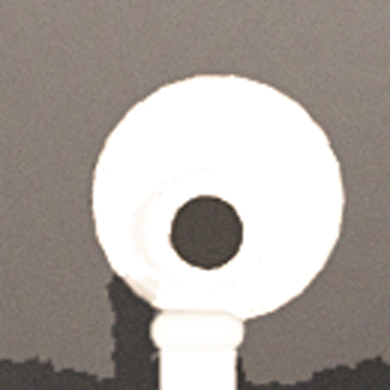

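All three crops show the dark gasket disc: at (215,194) and (629-390,192) in the first pair, and (207,232) in the third. I'll segment it and triangulate, along with the flange.

```bash
python3 - <<'E'
from h import *
O=[(197,73),(324,53),(257,71)];C=[(215,194),(239,192),(207,232)];rs=[];rf=[]
for i in range(3):
    im=cv2.imread(f"pics/n{i}.png",0);s=ld(f"n{i}");px=np.array(O[i])+np.array(C[i])/3
    _,lab,st,ce=cv2.connectedComponentsWithStats((im<140).astype(np.uint8),connectivity=4)
    l=lab[int(px[1]),int(px[0])];print(ce[l],st[l])
    rs.append(ray("wrist",ce[l],s))
    print("z171:",onz(rs[-1],171).round(2))
FC=[(233.5,170),(566.5-390,178),(218,196)]
for i in range(3):
    rf.append(ray("wrist",np.array(O[i])+np.array(FC[i])/3,ld(f"n{i}")));print("fl107",onz(rf[-1],107).round(1))
print(tri(rs),tri(rf))
E
```

```text
[268.25510204 137.32653061] [256 126  26  24 490]
z171: [484.41 118.15 171.  ]
[403.30628803 116.336714  ] [391 105  26  24 493]
z171: [485.9  118.01 171.  ]
[325.46652268 148.03455724] [314 136  24  25 463]
z171: [485.05 117.88 171.  ]
fl107 [487. 114. 107.]
fl107 [489.1 113.7 107. ]
fl107 [488.9 112.7 107. ]
(array([484.9383516 , 118.09863081, 167.10221101]), [np.float64(0.11), np.float64(0.15), np.float64(0.26)]) (array([488.13759244, 113.5110347 ,  99.67989325]), [np.float64(0.51), np.float64(0.39), np.float64(0.9)])
```

```bash
cat >> h.py <<'E'
def st():
    bot.pause(.05);return bot.read_state()
def probe(xy,z0,z1,base,fmax=6,step=1.0,v=25):
    """step down from z0 to z1 until Fz rises by fmax; returns z commanded, state"""
    z=z0
    while z>z1:
        z=max(z-step,z1);bot.line_to([*xy,z],v);s=bot.read_state();d=s["contact_force"]-base
        if d[2]>fmax or np.hypot(*d[:2])>12:break
    return z,s,d
E
python3 - <<'E'
from h import *
N=np.array([485.1,118.05]);a=np.radians(166)
bot.move_ptp([*N,215],down(a));bot.pause(.2)
s=bot.read_state();base=s["contact_force"];mb=s["moment"];print(s["t"],s["tcp_pos"],base,mb)
np.savez("base.npz",f=base,m=mb)
bot.line_to([*N,205],60)
z,s,d=probe(N,205,195,base)
print(z,s["t"],s["tcp_pos"],d,s["moment"]-mb,s["width"])
s=st();print(s["tcp_pos"],s["contact_force"]-base,s["moment"]-mb)
E
```

```text
11.7583 [485.07336658 118.16570207 215.24297925] [ 1.22758661  0.88491168 -1.78138949] [ 0.02823487  0.0403961  -0.02013077]
195.0 14.575 [485.05018338 118.022957   194.93006411] [-1.13345859 -0.49853684  0.23323684] [-0.00878851  0.04203703 -0.00325478] 19.45159094455271
[485.079975   118.02645747 194.96028269] [-0.5914875  -0.98236382 -1.80818436] [-0.00043502  0.00922738  0.01293212]
```

No contact at 158.5 mm, so the rim is already below the lip's top. I'll go on down to the gasket.

```bash
python3 - <<'E'
from h import *
N=np.array([485.1,118.05]);b=np.load("base.npz")
z,s,d=probe(N,195,179.5,b["f"],fmax=4,step=1.0,v=30)
print(z,s["t"],s["tcp_pos"],d,s["moment"]-b["m"],s["width"])
s=st();print(s["tcp_pos"],s["contact_force"]-b["f"],s["moment"]-b["m"])
E
```

```text
179.5 18.625 [485.26665798 118.10245409 179.72776125] [-2.8105832  -1.19419389  3.98292845] [-0.02136474  0.363212    0.09769153] 20.00920202766662
[485.25068886 118.10800869 179.70244706] [-2.19712981 -0.86079664  3.61886254] [0.01012466 0.29761428 0.01132868]
```

```bash
python3 - <<'E'
from h import *
N=np.array([485.2,118.1])
bot.move_gripper(30);bot.move_gripper(60);s=bot.read_state();print(s["t"],s["contact_force"])
bot.line_to([*N,250],150)
a=np.radians(256);x=np.array([-np.sin(a),np.cos(a)])
bot.move_ptp([*(N-30*x),270],down(a));bot.pause(.1)
s,im=shot("p0");u=proj("wrist",[*N,170],s);print(s["t"],u)
x0,y0=np.clip(u-[100,100],0,[440,280]).astype(int);print(x0,y0)
c=cv2.resize(im[y0:y0+200,x0:x0+200,::-1],None,fx=2,fy=2)
sc=bot.camera("scene");u=proj("scene",[*N,150]).astype(int)
d=cv2.resize(sc[u[1]-40:u[1]+40,u[0]-40:u[0]+40,::-1],(400,400))
cv2.imwrite("pics/p0c.png",np.hstack([c,d]))
E
```

```text
19.8667 [-0.36849374 -0.3041775   0.03284895]
21.9417 [322.44834969 194.79659078]
222 94
```

View pics/p0c.png

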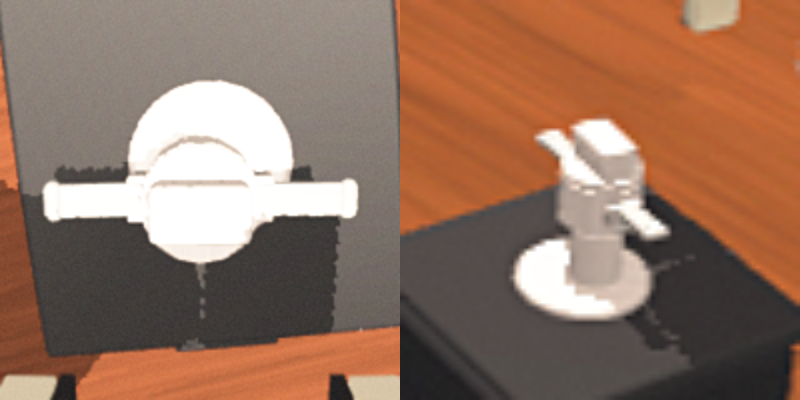

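The cap stands upright on the neck with both arms level; tips at crop (45,202) and (357,197) are symmetric and in line with the fingers. Now press both arms down.

```bash
python3 - <<'E'
from h import *
N=np.array([485.2,118.1]);a=np.radians(256)
bot.move_gripper(84,20)
bot.move_ptp([*N,200],down(a));bot.pause(.15)
s=bot.read_state();b=s["contact_force"];m=s["moment"];print(s["t"],s["tcp_pos"],s["width"]);np.savez("base2.npz",f=b,m=m)
bot.line_to([*N,170],60)
z=170
while z>140:
    z-=2;bot.line_to([*N,z],25);s=bot.read_state();d=s["contact_force"]-b
    print(z,d.round(1),(s["moment"]-m).round(2),round(s["width"],1),round(s["finger_force"],1))
    if d[2]>25: break
print(s["t"],s["tcp_pos"])
E
```

```text
23.2417 [485.90101176 118.67253841 201.89414832] 83.91583171498488
168 [0.8 0.  0.2] [ 0.05 -0.05 -0.02] 83.9 0.1
166 [0.9 0.4 1.7] [ 0.03 -0.24  0.02] 83.6 0.9
164 [1.1 0.3 3.2] [ 0.18 -0.25 -0.03] 83.9 1.7
162 [2.1 1.  4.5] [ 0.4  -0.4  -0.05] 83.8 1.9
160 [2.4 1.9 5.6] [ 0.34 -0.27 -0.01] 84.0 3.0
158 [0.3 1.3 7.7] [0.35 0.   0.  ] 84.2 4.3
156 [1.4 0.4 8.5] [ 0.08  0.03 -0.02] 84.4 4.9
154 [0.6 1.9 6.2] [ 0.08 -0.19  0.02] 83.9 5.1
152 [ 3.  -0.5  5.7] [ 0.09 -0.34 -0.01] 84.2 4.8
150 [3.4 1.  5. ] [ 0.21 -0.34 -0.04] 84.0 3.4
148 [1.4 0.4 6.8] [ 0.02 -0.25 -0.06] 84.1 2.6
146 [1.4 0.1 5.7] [-0.03 -0.27  0.01] 83.8 2.5
144 [ 2.7 -0.3  5.5] [ 0.01 -0.24 -0.01] 84.2 2.4
142 [1.1 0.2 4.6] [ 0.01 -0.28  0.01] 84.1 2.3
140 [ 2.3 -0.2  6.1] [-0.06 -0.3  -0.05] 84.5 2.2
27.6417 [485.3128374  118.02205481 140.19139034]
```

```bash
python3 - <<'E'
from h import *
N=np.array([485.2,118.1]);B=np.load("base2.npz")
for th in (26,22,18,14,10,6,2):
    t=np.radians(th);c,s_=np.cos(t),np.sin(t);w=22+9.5*c+25.5*s_;h=13.5-25.5*c+9.5*s_+140+3*th/28
    bot.line_to([*N,h],30);bot.move_gripper(2*w,45)
    s=bot.read_state();d=s["contact_force"]-B["f"]
    print(th,round(2*w,1),round(s["width"],1),round(h,1),s["tcp_pos"].round(1),d.round(1),(s["moment"]-B["m"]).round(2),round(s["finger_force"],1))
    if abs(d[2])>30 or s["width"]>2*w+4: break
print(s["t"])
E
```

```text
26 83.4 83.3 137.5 [485.2 118.  137.6] [1.9 0.5 4.2] [-0.07 -0.35  0.  ] 2.3
22 80.7 80.6 135.8 [485.1 118.1 135.6] [1.5 0.6 3.7] [-0.05 -0.3   0.05] 2.4
18 77.8 78.0 134.1 [485.1 118.1 134. ] [ 1.9 -0.3  3.1] [-0.03 -0.21  0.02] 2.4
14 74.8 74.9 132.6 [485.1 118.  132.3] [1.6 0.3 1.4] [-0.05 -0.28 -0.01] 3.0
10 71.6 71.8 131.1 [484.9 118.  130.7] [ 2.4 -0.4 -2.6] [ 0.   -0.48  0.01] 3.9
6 68.2 68.1 129.8 [484.9 118.  129.3] [ 1.6  0.2 -5.7] [-0.01 -0.63  0.03] 5.0
2 64.8 65.0 128.6 [484.8 118.  128.1] [ 3.6  0.4 -7.7] [ 0.01 -0.55  0.02] 5.5
31.5583
```

```bash
python3 - <<'E'
from h import *
N=np.array([485.2,118.1]);out=[]
for n in("scene","side"):
    sc=bot.camera(n);u=proj(n,[*N,140]).astype(int);print(u)
    x,y=np.clip(u-50,0,[540,380])
    out.append(cv2.resize(sc[y:y+100,x:x+100,::-1],(400,400),interpolation=cv2.INTER_CUBIC))
cv2.imwrite("pics/q0.png",np.hstack(out))
E
```

```text
[389 256]
[233 215]
```

View pics/q0.png

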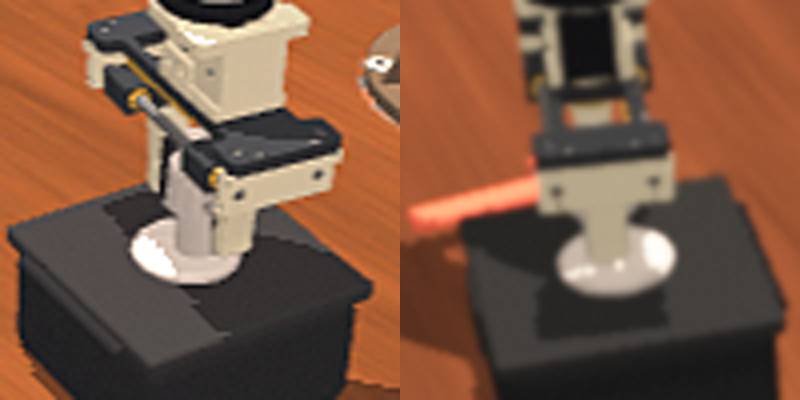

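The crops show the fingers astride the cap with nothing tilted, but the arms are hidden. I'll finish the squeeze and use the width over the arms as the check.

```bash
python3 - <<'E'
from h import *
N=np.array([485.2,118.1]);B=np.load("base2.npz")
for w,h,f in((64,128.3,45),(63,128,45),(62,127.6,45),(60,127.3,30),(60,127.3,55)):
    bot.line_to([*N,h],30);bot.move_gripper(w,f);bot.pause(.1)
    s=bot.read_state();d=s["contact_force"]-B["f"]
    print(w,round(s["width"],2),s["tcp_pos"].round(1),d.round(1),(s["moment"]-B["m"]).round(2),round(s["finger_force"],1))
print(s["t"])
E
```

```text
64 63.88 [485.  118.  128.1] [ 0.9  0.1 -9.4] [ 0.03 -0.2   0.01] 6.1
63 63.01 [485.1 118.1 127.8] [  0.6   1.2 -10. ] [ 0.11 -0.14  0.02] 6.1
62 62.15 [485.2 118.1 127.6] [ 1.  -0.3 -8.2] [ 0.   -0.08 -0.08] 6.1
60 60.21 [485.2 118.4 127. ] [  2.5   4.2 -13.9] [ 1.44 -0.55 -0.01] 10.8
60 60.38 [485.2 118.4 127.1] [  2.8   4.9 -14.6] [ 1.79 -0.6  -0.02] 10.7
34.575
```

```bash
python3 - <<'E'
from h import *
N=np.array([485.2,118.1]);a=np.radians(256);x=np.array([-np.sin(a),np.cos(a)])
bot.move_gripper(66);bot.move_gripper(85);bot.line_to([*N,205],120)
P=[*(N+115*x),205];bot.line_to(P,200);P[2]=150;bot.line_to(P,120);bot.pause(.1)
s,im=shot("r0");u=proj("wrist",[*N,150],s);print(s["t"],u)
x0,y0=np.clip(u-[75,60],0,[490,360]).astype(int);print(x0,y0)
cv2.imwrite("pics/r0c.png",cv2.resize(im[y0:y0+120,x0:x0+150,::-1],(750,600),interpolation=cv2.INTER_CUBIC))
E
```

```text
37.7833 [323.50311852 452.71584709]
248 360
```

View pics/r0c.png

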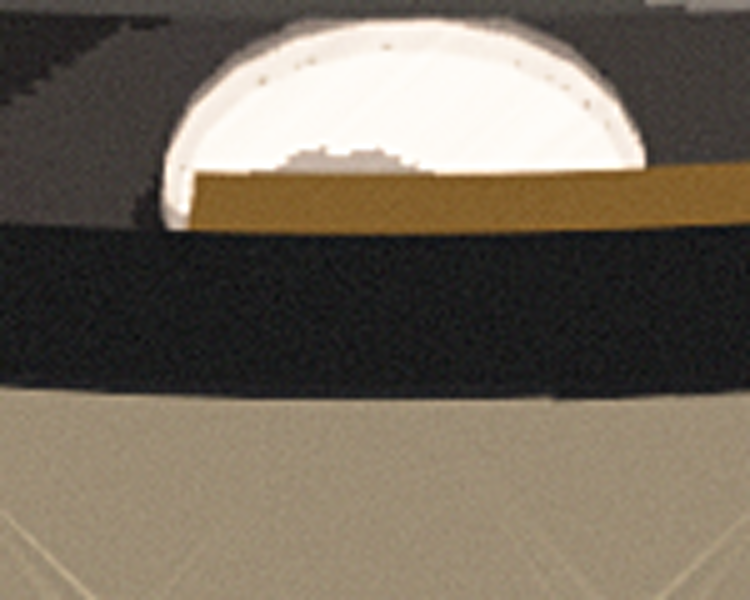

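The gripper hid the cap in that picture. I'll look from its other side and add a scene crop for comparison.

```bash
python3 - <<'E'
from h import *
N=np.array([485.2,118.1]);a=np.radians(166);x=np.array([-np.sin(a),np.cos(a)]);y=np.array([np.cos(a),np.sin(a)])
s=bot.read_state();p=s["tcp_pos"];bot.line_to([p[0],p[1],220],150)
P=N-84*x-135*y
bot.move_ptp([*P,140],down(a));bot.pause(.1)
s,im=shot("r1");u=proj("wrist",[*N,150],s);print(s["t"],u,s["tcp_pos"])
x0,y0=np.clip(u-[50,75],0,[540,330]).astype(int);print(x0,y0)
c=cv2.resize(im[y0:y0+150,x0:x0+100,::-1],(400,600),interpolation=cv2.INTER_CUBIC)
sc=bot.camera("scene");v=proj("scene",[*N,150]).astype(int);print(v)
d=cv2.resize(sc[v[1]-45:v[1]+45,v[0]-30:v[0]+30,::-1],(400,600),interpolation=cv2.INTER_CUBIC)
cv2.imwrite("pics/r1c.png",np.hstack([c,d]))
E
```

```text
40.0167 [602.33623183 140.74443127] [636.51458031 166.78687367 140.12700825]
540 65
[389 253]
```

View pics/r1c.png

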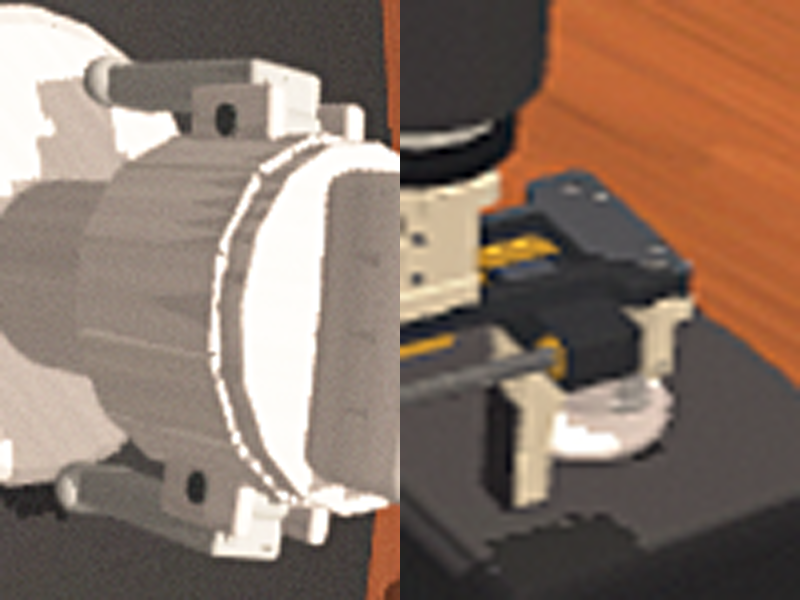

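The wrist crop shows both arms hanging down beside the neck (ends at crop (100,80) and (68,485), pivots at (227,120) and (197,485)). I'll compare these pixels with the model for cap height, tilt and arm angles.

```bash
python3 - <<'E'
from h import *
s=ld("r1");N=np.array([485.2,118.1])
cr=lambda P:((proj("wrist",P,s)-[540,65])*4)
al=np.radians(76);X=np.array([np.cos(al),np.sin(al),0]);Y=np.array([-np.sin(al),np.cos(al),0])
cam=ray("wrist",(322,234),s)[0];print("cam",cam.round(0)); sg=np.sign((cam-[*N,150])@Y)
print("flange pts",[cr([488.2+36*np.cos(t),113.5+36*np.sin(t),107]).round(0).tolist() for t in np.arange(0,6.28,.4)])
for z in(138,140,142,144,146):
    f=lambda x,y,h:cr(np.array([*N,z])+x*X+sg*y*Y+np.array([0,0,h]))
    rim=np.array([f(21*np.cos(t),21*np.sin(t),0) for t in np.linspace(0,np.pi,60)]);i=rim[:,0].argmin()
    print(z,"rim left",rim[i].round(0),"pivA(y6)",f(22,6,13.5).round(0),"pivB",f(-22,6,13.5).round(0),"blk",f(17,10,19+31).round(0),f(-17,10,50).round(0),f(17,10,31).round(0),f(-17,10,31).round(0))
    for th in(0,.1,.2,.35):
        e=lambda o:f(*[ (22+32*np.sin(th)+o*np.cos(th)),0,13.5-32*np.cos(th)+o*np.sin(th)]);g=lambda o:f(*[-(22+32*np.sin(th)+o*np.cos(th)),0,13.5-32*np.cos(th)+o*np.sin(th)])
        if z in(140,144):print("   th",th,"endA",e(6).round(0),"endB",g(6).round(0))
E
```

```text
cam [616.  85. 297.]
flange pts [[-166.0, 284.0], [-134.0, 380.0], [-76.0, 450.0], [-4.0, 486.0], [71.0, 484.0], [139.0, 446.0], [189.0, 381.0], [216.0, 296.0], [215.0, 204.0], [187.0, 117.0], [133.0, 47.0], [62.0, 6.0], [-17.0, 3.0], [-90.0, 40.0], [-144.0, 113.0], [-168.0, 210.0]]
138 rim left [ 68. 289.] pivA(y6) [204. 480.] pivB [233. 116.] blk [394. 502.] [426. 162.] [278. 465.] [305. 156.]
140 rim left [ 77. 290.] pivA(y6) [214. 483.] pivB [243. 116.] blk [407. 507.] [440. 163.] [290. 468.] [317. 156.]
   th 0 endA [ 99. 482.] endB [128.  82.]
   th 0.1 endA [ 99. 505.] endB [131.  60.]
   th 0.2 endA [101. 528.] endB [136.  37.]
   th 0.35 endA [105. 562.] endB [145.   5.]
142 rim left [ 86. 292.] pivA(y6) [224. 486.] pivB [254. 116.] blk [421. 511.] [454. 164.] [301. 472.] [329. 157.]
144 rim left [ 95. 293.] pivA(y6) [234. 490.] pivB [265. 116.] blk [434. 516.] [469. 165.] [313. 476.] [341. 157.]
   th 0 endA [115. 487.] endB [145.  81.]
   th 0.1 endA [115. 511.] endB [148.  58.]
   th 0.2 endA [116. 535.] endB [153.  36.]
   th 0.35 endA [121. 569.] endB [162.   3.]
146 rim left [104. 295.] pivA(y6) [244. 493.] pivB [276. 116.] blk [448. 521.] [483. 166.] [325. 480.] [354. 158.]
```

The model for a locked cap matches. The rim sits at x 77 (seen about 76), which puts the cap at about 140 mm. The pivot offset shows no tilt. The arm ends are 405 px apart, against 400 for 0 rad and 445 for 0.1 rad. I'll retreat and hand in.

```bash
python3 - <<'E'
from h import *
p=bot.read_state()["tcp_pos"];bot.line_to([p[0],p[1],240],120);bot.pause(.3)
s=bot.read_state();print(s["t"],s["contact_force"],s["finger_force"]);print(bot.close_job())
E
```

```text
41.4 [-0.65011585  0.46712166  0.92071139] 0.0
the job is handed in; nothing more can be done
None
```

The job was handed in at 41 s of robot time: by the last wrist picture the cap sits level on the neck at about 140 mm with both arms down within about 0.02 rad of straight, it is released, and the arm never went near the cat, scoop or dustpan; the verdict was not shown.

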